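# Tighten the pressure pot lid crosswise with the socket key

## Task

The lid screws of the steel pressure pot are only hand-tight: with the blue-handled socket key that stands on the bench, turn all four clockwise in cross order (each screw followed by the one opposite) in two passes, first every red pointer to about its yellow mark, and only then, again crosswise, on to its green mark. Then put the key away standing foot down in the orange-rimmed pocket of the rack and let go. Let only the key touch the pot and its screws, do not let the key fall over, and do not shift or upset the jars, can and bottles.

Things in the scene. Friction and masses are not known exactly. Their poses are not given: they have to be found in the camera images.
- pot: Fixed steel pressure pot, 152 mm across; its lid flange is 186 mm across, flat top 110 mm above the bench, with a gauge 42 mm across and 10 high in the middle; black handles on its +y and -y sides. Origin: centre of its underside. Four brass bar-headed screws stand 56 mm from the lid's centre: a on its +x side, b on +y, c on -x, d on -y (a opposite c, b opposite d).
- key: Socket key, 122 mm tall, 0.15-0.31 kg, starts standing on its foot. Origin: centre of the foot's underside, z up the shaft. Foot: 34 x 34 mm square, 30 high; its lowest 12 mm are cut by two crossed slots 13 mm wide (along the key's x and y) leaving four corner prongs, so it fits over a screw bar at every quarter turn. Blue flat handle from 78 to 122 mm up: 44 mm along x, 18 mm thick along y.
- key_grip (a point): Middle of the key's handle, 100 mm above the foot's underside, on the axis; axes as the key's. Grip it across y. Below the handle is a shaft 14 mm thick.
- pocket_mouth (a point): Centre of the mouth of the rack's free pocket, the one with the orange rim, 60 mm above the bench. Axes as the rack's. The square opening is 42 mm along y and about 44 mm along x, straight down.
- pocket_floor (a point): Centre of that pocket's floor, 5 mm above the bench, 55 mm below the mouth.
- rack: Grey tool rack fixed to the bench, 152 mm along its x, 52 along y, 60 high, three pockets in a row along x; the free orange-rimmed one is the end one, centred 49 mm to +x of the rack's origin (centre of the underside). The other two hold short tools reaching 76 mm above the bench.
- screw_a_top (a point): Top centre of screw a's bar, 125 mm above the bench, on the turning axis; x points along the bar to its red end and turns with the screw. Bar: 26 mm long, 6 thick, rounded top, underside 3 mm above the lid. The key is fully down with its foot 3 mm above the lid; 7 mm is deep enough. The bar then has about 0.27 rad of play each way in the slots.
- screw_a (a joint): Turn of screw a, rad, growing clockwise seen from above: hand-tight at the start (0 to 0.25), yellow mark at 0.75, green mark at 1.5 where it stops dead. At 0 its red end points 0.75 rad anticlockwise of straight outward from the pot's centre, at 0.75 straight outward. Stays where it is left; turning takes about 0.06 N m.
- screw_b_top (a point): Top centre of screw b's bar, 125 mm above the bench, on the turning axis; x points along the bar to its red end and turns with the screw. Bar: 26 mm long, 6 thick, rounded top, underside 3 mm above the lid. The key is fully down with its foot 3 mm above the lid; 7 mm is deep enough. The bar then has about 0.27 rad of play each way in the slots.
- screw_b (a joint): Turn of screw b, rad, growing clockwise seen from above: hand-tight at the start (0 to 0.25), yellow mark at 0.75, green mark at 1.5 where it stops dead. At 0 its red end points 0.75 rad anticlockwise of straight outward from the pot's centre, at 0.75 straight outward. Stays where it is left; turning takes about 0.06 N m.
- screw_c_top (a point): Top centre of screw c's bar, 125 mm above the bench, on the turning axis; x points along the bar to its red end and turns with the screw. Bar: 26 mm long, 6 thick, rounded top, underside 3 mm above the lid. The key is fully down with its foot 3 mm above the lid; 7 mm is deep enough. The bar then has about 0.27 rad of play each way in the slots.
- screw_c (a joint): Turn of screw c, rad, growing clockwise seen from above: hand-tight at the start (0 to 0.25), yellow mark at 0.75, green mark at 1.5 where it stops dead. At 0 its red end points 0.75 rad anticlockwise of straight outward from the pot's centre, at 0.75 straight outward. Stays where it is left; turning takes about 0.06 N m.
- screw_d_top (a point): Top centre of screw d's bar, 125 mm above the bench, on the turning axis; x points along the bar to its red end and turns with the screw. Bar: 26 mm long, 6 thick, rounded top, underside 3 mm above the lid. The key is fully down with its foot 3 mm above the lid; 7 mm is deep enough. The bar then has about 0.27 rad of play each way in the slots.
- screw_d (a joint): Turn of screw d, rad, growing clockwise seen from above: hand-tight at the start (0 to 0.25), yellow mark at 0.75, green mark at 1.5 where it stops dead. At 0 its red end points 0.75 rad anticlockwise of straight outward from the pot's centre, at 0.75 straight outward. Stays where it is left; turning takes about 0.06 N m.
- jam_jar: Bystander: amber glass jar, brass lid, diameter 60, height 68 mm. Origin: centre of its underside.
- pickle_jar: Bystander: green glass jar, yellow lid, diameter 62, height 72 mm. Origin: centre of its underside.
- spread_jar: Bystander: brown jar, red lid, diameter 58, height 60 mm. Origin: centre of its underside.
- tomato_can: Bystander: red food can, diameter 74, height 108 mm. Origin: centre of its underside.
- sauce_bottle: Bystander: amber sauce bottle, red cap, diameter 60, height 190 mm. Origin: centre of its underside.
- mint_bottle: Bystander: green bottle, white cap, diameter 56, height 170 mm. Origin: centre of its underside.
Not all that is in view belongs to the job. Several things look just like the key: the one meant starts nearest to the robot's base.

How it is judged:
By the outcome, as a careful person would: the job done as asked, in the order asked, and still so for the second after the job is handed in, with the robot touching nothing.
It also fails if it takes over 72 s, if anything falls off the work surface, if the arm or the gripper's body presses on something with over 40 N, if the wrist force passes 120 N, or if a joint passes its speed limit or range.

## Robot

A 6-joint arm with a two-finger parallel gripper is mounted at the origin on the work surface. World frame = base frame: x ahead of the robot, y to its left, z up, the work surface at z = 0. Lengths are in m, angles in rad, forces in N, time in s.
With the tool pointing down it reaches from about 0.35 to 0.975 m from the base axis. Payload 4.9 kg.
Tool frame: the origin (TCP) lies on the front face of the gripper's body, between the roots of the fingers; the fingertips stand ctrl.finger_overhang ahead of it and the grasp point (between the pads) lies 54 mm ahead of it (ctrl.finger_overhang is the distance from the TCP to the fingertips, in m); z points along the fingers, y is the line along which they close (so a half turn about z gives the same grasp; the last joint's range is limited). The gripper opens to 85 mm and grips with 20 to 120 N. Pads are 22 mm wide; open, the fingers measure 114 mm over their backs; the gripper's body (76 mm by 85 mm) begins 54 mm behind the grasp point. The pads swing forward as they close: fully open they stand 13 mm farther back than shut.
Start: joints at [1.107, 0.053, 1.613, -0, 1.476, -0.119], TCP at [0.211, 0.588, 0.304] pointing down, gripper open.
Joint ranges: [-3.01, 3.01], [-1.01, 2.22], [0.06, 2.58], [-1.02, 4.17], [0.09, 2.62], [-3.14, 3.14]. Speed limits (rad/s): [2.57, 2.57, 3.14, 3.14, 3.14, 3.14].

## Interface

Orientations are given as a rotation vector (axis times angle).
In Python, from station import ctrl, vision gives the robot as it stands. The module is installed in compiled form; this text tells all that it offers.
- The arm moves only by the tool drive_tool, never from a script. Its argument "rows" is a list of rows, each a list of 2 entries, a list of its own where there are three numbers: the shift along the tool's x, y, z in m, then the turn about the tool's z in rad. A call has 1 to 10 rows; each row shifts and turns the commanded pose from where the row before left it, along the tool's axes as they then stand; what a row does not reach is not made up. A row lasts 1/10 s, in which the tool goes at most 50 mm and 8.59 degrees, less where a joint would pass 70% of its speed; a pose out of reach is approached as far as the arm can. A call with a gripper value outside its range is refused whole. "jaw" is the closure, from 0 (fully open) to 1 (shut), set as the call begins (left out, the last holds). The fingers move at their own pace and stop on an object; "grip_force" is the grip in N (left out, the last holds). Time passes only in rows, so rows that do not move let the fingers close. It gives the time, the measured TCP pose, the force, the opening and the grip force at its end, in the units of the state.
- ctrl.get_obs(): the state, without advancing time (a new reading comes with each control period).
- vision.get_image(name): name is "scene" or "top" or "wrist"; returns a dict with "image" (384x512x3 uint8, blue, green, red), "vertical_fov" (degrees; the focal length in pixels is half the picture's height over the tangent of half this angle, whatever the lens; pixels are square), "cx", "cy" (the principal point, pixels), "R" (3x3) and "t" (3): a world point X has camera coordinates R X + t. Camera axes: x right, y down, z forward; pixel columns grow to the right and rows downward; lengths in m; the calibration is good to about 2 mm. A picture is of the moment at which its call begins. There is no depth.
- ctrl.finish_job(): hands the job in; it is judged then, once.
The state is a dict: "t": time; "q": joint angles; "dq": joint speeds; "effort": joint torques, N m; "tool_pos": TCP position; "tool_rot": TCP orientation; "contact_force": force on the tool from outside, world axes, zero at the start; "wrist_torque": the same for the moment, N m; "opening": finger opening in m; "grip_force": force on a finger pad.
Only numpy, scipy, OpenCV 4.12 (cv2) and the standard library are available. Lean on these libraries where they do the work, as an engineer would, in place of code of your own. Each camera call takes 0.05 s, during which the arm holds its last target. There are 200 camera calls.

## Working session

There is one attempt and no reset: what is moved stays moved. The work goes in short steps, Python scripts to look and compute and a tool call to move; the robot and the scene stay as the last step left them, time stands still between calls to the robot, and variables do not carry over. Pictures are saved under pics/ and viewed, at most 12 in all, crops included, and the job is handed in when it is done.

Besides the shell and the picture viewer there is one more tool, called after "Call:" in YAML: its name, and indented under it one key for each argument. drive_tool: Moves the arm, as the interface text tells. Its arguments: {"type":"object","properties":{"rows":{"type":"array","items":{"type":"array"}},"jaw":{"type":"number"},"grip_force":{"type":"number"}},"required":["rows"]}

```bash
mkdir -p pics; cat > h.py <<'E'
import numpy as np, cv2
from station import ctrl, vision
def cam(n):
    d=vision.get_image(n); d['f']=192/np.tan(np.radians(d['vertical_fov'])/2); d['R']=np.array(d['R']);d['t']=np.array(d['t']); return d
def proj(d,X):
    c=d['R']@np.array(X)+d['t']; return np.array([d['f']*c[0]/c[2]+d['cx'],d['f']*c[1]/c[2]+d['cy']])
def ray(d,u,v,z):
    r=d['R'].T@np.array([(u-d['cx'])/d['f'],(v-d['cy'])/d['f'],1]); o=-d['R'].T@d['t']
    return o+r*(z-o[2])/r[2]
E
python3 - <<'E'
from h import *
ims=[]
for n in ['scene','top','wrist']:
    d=cam(n); cv2.imwrite(f'pics/{n}0.png',d['image']); ims.append(d['image'])
    print(n,d['f'],d['cx'],d['cy'],(-d['R'].T@d['t']).round(3),d['R'].round(2).tolist())
    np.save(f'{n}0.npy',d,allow_pickle=True)
cv2.imwrite('pics/scene0b.png',cv2.resize(ims[0],(800,600),interpolation=cv2.INTER_CUBIC))
cv2.imwrite('pics/top0b.png',cv2.resize(ims[1],(800,600),interpolation=cv2.INTER_CUBIC))
o=ctrl.get_obs();print(o,ctrl.finger_overhang)
E
```

```text
scene 360.4290820171289 254.90296715053648 186.3896076230318 [ 0.912 -0.539  0.683] [[0.87, 0.49, -0.0], [0.33, -0.59, -0.73], [-0.36, 0.64, -0.68]]
top 426.9239977865585 258.4919915087246 193.22847754535405 [ 0.499 -0.006  1.218] [[-0.01, -1.0, -0.0], [-1.0, 0.01, -0.1], [0.1, 0.0, -1.0]]
wrist 290.759323832362 256.99732788517395 196.07560733824786 [0.145 0.611 0.372] [[0.34, 0.94, -0.0], [0.9, -0.32, 0.28], [0.26, -0.1, -0.96]]
{'t': 0.15, 'q': array([ 1.10702105e+00,  5.32313839e-02,  1.61398599e+00, -3.47455954e-05,
        1.47601558e+00, -1.18988364e-01]), 'dq': array([-1.10385597e-03, -1.80405386e-03, -4.04290018e-03,  1.06746219e-03,
        4.53545615e-04,  8.26262269e-05]), 'effort': array([ 5.87694808e-05, -3.94247246e+01, -3.70718586e+01, -1.71752795e-04,
        4.72448766e-03,  8.45278493e-06]), 'tool_pos': array([0.21107756, 0.58787831, 0.3029247 ]), 'tool_rot': array([-5.38830921e-01, -3.09459320e+00,  2.48323690e-03]), 'contact_force': array([ 0.35051428, -0.46093258,  0.27562135]), 'wrist_torque': array([0.02729671, 0.00713883, 0.01511575]), 'grip_force': 0.0, 'opening': 0.08530855971919384} 0.0726
```

View pics/top0b.png

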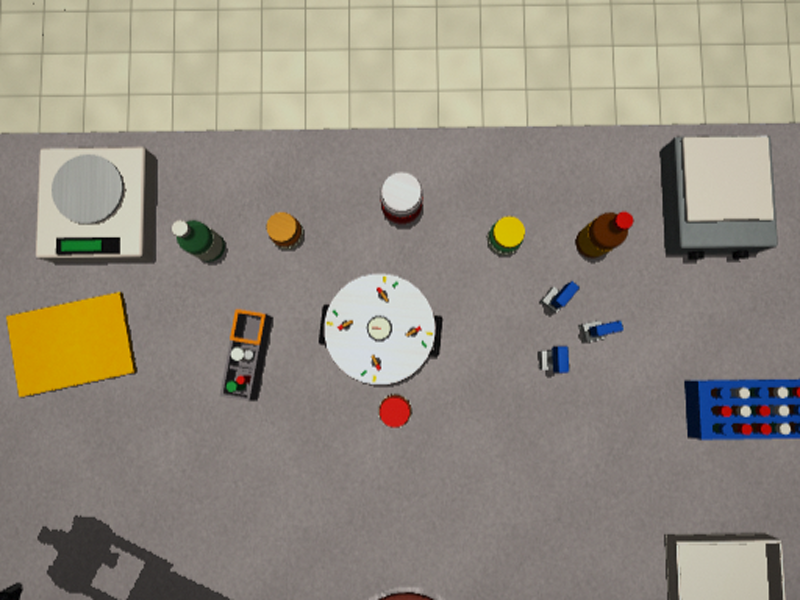

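View pics/scene0b.png

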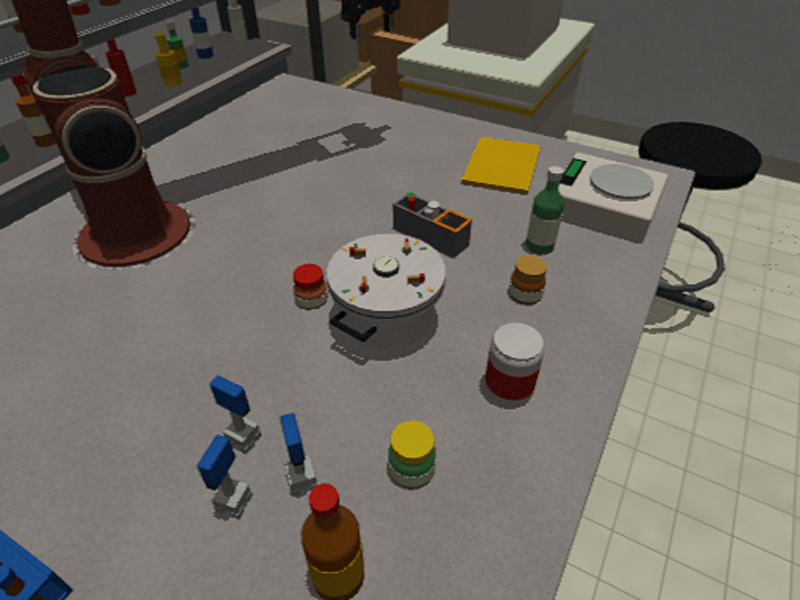

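```bash
python3 - <<'E'
from h import *
from scipy.spatial.transform import Rotation as Ro
for n in ['top','scene']:
    d=np.load(n+'0.npy',allow_pickle=True).item(); im=d['image']; hsv=cv2.cvtColor(im,cv2.COLOR_BGR2HSV)
    m=cv2.inRange(hsv,(105,140,60),(125,255,255))
    for c in cv2.findContours(m,0,1)[0]:
        a=cv2.contourArea(c)
        if a<40: continue
        (u,v),wh,an=cv2.minAreaRect(c); print(n,'blue',round(u),round(v),a,np.round(wh),round(an),ray(d,u,v,.1).round(3), 'dist',np.linalg.norm(ray(d,u,v,.1)[:2]).round(3))
    m=cv2.inRange(hsv,(8,200,150),(19,255,255))
    cs=[c for c in cv2.findContours(m,0,2)[0] if cv2.contourArea(c)>80]
    for c in cs:
        (u,v),wh,an=r=cv2.minAreaRect(c); P=np.array([ray(d,*p,.06)[:2] for p in cv2.boxPoints(r)])
        print(n,'orange',round(u),round(v),ray(d,u,v,.06).round(3),P.round(3).tolist())
    # lid
    g=cv2.inRange(hsv,(0,0,150),(180,45,255)); best=None
    for c in cv2.findContours(g,0,2)[0]:
        if cv2.contourArea(c)<1500: continue
        h=cv2.convexHull(c); P=np.array([ray(d,*p,.11)[:2] for p in h[:,0]],np.float32)
        (x,y),r=cv2.minEnclosingCircle(P); e=cv2.fitEllipse(P) if len(P)>5 else None
        if .08<r<.11: print(n,'lid',x,y,r,e); lid=(x,y)
    rm=cv2.inRange(hsv,(0,150,90),(6,255,255))
    for c in cv2.connectedComponentsWithStats(rm)[3]:
        p=ray(d,*c,.12)[:2]
        if np.linalg.norm(p-lid)<.08: print(n,'red',c.round(1),p.round(4),'rel',(p-lid).round(4))
    ym=cv2.inRange(hsv,(22,120,90),(34,255,255)); gm=cv2.inRange(hsv,(45,100,60),(80,255,255))
    for nm,mm in (('yel',ym),('grn',gm)):
      for c in cv2.connectedComponentsWithStats(mm)[3]:
        p=ray(d,*c,.11)[:2]
        if np.linalg.norm(p-lid)<.095: print(n,nm,c.round(1),'rel',(p-lid).round(4),'ang',np.arctan2(*(p-lid)[::-1]).round(3))
d=np.load('top0.npy',allow_pickle=True).item()['image']
a=cv2.resize(d[165:255,190:300],(800,600)[:2],interpolation=cv2.INTER_CUBIC)
b=cv2.resize(d[170:250,330:410],None,fx=6,fy=6,interpolation=cv2.INTER_CUBIC)
cv2.imwrite('pics/keys.png',b)
E
```

```text
top blue 478 262 1846.5 [37. 65.] 90 [ 0.423 -0.571  0.1  ] dist 0.711
top blue 360 230 90.5 [16.  6.] 90 [ 0.508 -0.268  0.1  ] dist 0.575
top blue 390 210 83.0 [ 6. 16.] 76 [ 0.561 -0.347  0.1  ] dist 0.659
top blue 363 188 93.5 [ 7. 16.] 40 [ 0.619 -0.279  0.1  ] dist 0.679
top orange 158 209 [0.573 0.269 0.06 ] [[0.552, 0.3], [0.606, 0.29], [0.595, 0.238], [0.541, 0.248]]
top orange 180 145 [0.749 0.211 0.06 ] [[0.774, 0.235], [0.774, 0.188], [0.723, 0.188], [0.724, 0.235]]
top lid 0.16808664798736572 -0.5221555233001709 0.09494145214557648 ((0.16527597606182098, -0.5252975821495056), (0.12031514197587967, 0.21892240643501282), 179.49131774902344)
top lid 0.5655032992362976 0.038349200040102005 0.0937313586473465 ((0.5652390122413635, 0.037634190171957016), (0.18402233719825745, 0.1865672469139099), 81.13480377197266)
top lid 0.8113272786140442 -0.5570119619369507 0.10017773509025574 ((0.8110523819923401, -0.5556043982505798), (0.17848961055278778, 0.20566889643669128), 95.58702850341797)
scene blue 33 379 122.5 [13. 13.] 45 [ 0.521 -0.527  0.1  ] dist 0.741
scene blue 16 361 705
[... 647 characters left out ...]
el [-0.0672  0.0076]
scene red [269.5 175.5] [0.6264 0.0407] rel [0.0601 0.0045]
scene red [232.2 182.3] [ 0.5618 -0.023 ] rel [-0.0045 -0.0592]
scene yel [255.1 191.8] rel [ 0.0525 -0.0519] ang -0.78
scene yel [266.  154.5] rel [0.009  0.0836] ang 1.464
scene yel [220.6 159.4] rel [-0.0823  0.0094] ang 3.028
scene yel [275. 185.] rel [ 0.082 -0.009] ang -0.109
scene yel [225.  190.8] rel [-0.0097 -0.0829] ang -1.687
scene grn [255.4 191.5] rel [ 0.0526 -0.0508] ang -0.767
scene grn [227.  156.5] rel [-0.0745  0.0274] ang 2.789
scene grn [270.  158.7] rel [0.026  0.0733] ang 1.23
scene grn [220.5 186. ] rel [-0.0278 -0.0742] ang -1.929
scene grn [268.2 188. ] rel [ 0.0728 -0.0259] ang -0.342
```

View pics/keys.png

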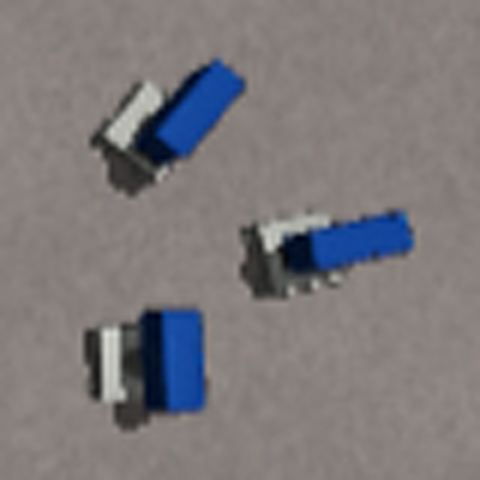

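The three lookalikes in the top view (512-px frame) are at (360,230), (390,210) and (363,188). Their base distances are 0.57, 0.66 and 0.68 m. The meant key is (360,230), because it is nearest the base, and the crop confirms it as the lower-left one with its handle along x. The pot is at (0.566, 0.037) with yaw −0.11, and the pocket is at (0.573, 0.269).

Call:
drive_tool:
  rows:
    - [[-0.031,-0.039,0],0]
    - [[-0.031,-0.039,0],0]
    - [[-0.031,-0.039,0],0]
    - [[-0.031,-0.039,0],0]
    - [[-0.031,-0.039,0],0]
    - [[-0.031,-0.039,0],0]
    - [[-0.031,-0.039,0],0]
    - [[-0.031,-0.039,0],0]
    - [[-0.031,-0.039,0],0]
  jaw: 0

```text
t: 1.05
tool_pos: [0.3551, 0.1617, 0.3038]
tool_rot: [0.538, 3.094, 0.0]
contact_force: [2.0, -0.6, -0.1]
opening: 0.0853
grip_force: 0.0
```

Call:
drive_tool:
  rows:
    - [[-0.031,-0.039,0],0]
    - [[-0.031,-0.039,0],0]
    - [[-0.031,-0.039,0],0]
    - [[-0.031,-0.039,0],0]
    - [[-0.031,-0.039,0],0]
    - [[-0.031,-0.039,0],0]
    - [[-0.031,-0.039,0],-0.115]
    - [[0,0,0],-0.115]
    - [[0,0,0],-0.115]
    - [[0,0,0],0]

```text
t: 2.05
tool_pos: [0.467, -0.1672, 0.3033]
tool_rot: [-0.002, -3.141, -0.001]
contact_force: [-0.1, -0.1, -0.0]
opening: 0.0855
grip_force: 0.0
```

```bash
cat >> h.py <<'E'
from scipy.spatial.transform import Rotation as Ro
def pose():
    o=ctrl.get_obs(); M=Ro.from_rotvec(o['tool_rot']).as_matrix(); return np.array(o['tool_pos']),np.arctan2(M[1,0],M[0,0])%(2*np.pi),M,o
def goto(x,y,z,psi):
    p,s,M,o=pose(); d=np.array([x,y,z])-p; tx=np.array([np.cos(psi),np.sin(psi)]); ty=np.array([np.sin(psi),-np.cos(psi)])
    print('pos',p.round(4),'psi',s.round(4),'tilt',M[2].round(4),'-> turn',round(-(psi-s),4),'then shift',(d[:2]@tx).round(4),(d[:2]@ty).round(4),round(-d[2],4),'t',o['t'])
E
python3 - <<'E'
from h import *
d=cam('wrist'); np.save('wrist1.npy',d,allow_pickle=True); im=d['image']; cv2.imwrite('pics/w1.png',im)
hsv=cv2.cvtColor(im,cv2.COLOR_BGR2HSV)
m=cv2.inRange(hsv,(105,140,40),(125,255,255))
for c in cv2.findContours(m,0,1)[0]:
    if cv2.contourArea(c)<80: continue
    r=cv2.minAreaRect(c); B=cv2.boxPoints(r); print(r,[ray(d,*b,.122)[:2].round(4).tolist() for b in B],ray(d,*r[0],.122))
goto(.5,-.26,.3,np.pi); print(-d['R'].T@d['t'],d['R'].round(3).tolist())
E
```

```text
((167.10824584960938, 311.3814697265625), (17.36241912841797, 35.74018478393555), 23.96249008178711) [[0.607, -0.2767], [0.5683, -0.2584], [0.5764, -0.2432], [0.6157, -0.2611]] [ 0.59147768 -0.259688    0.122     ]
((90.41311645507812, 275.7557373046875), (30.290449142456055, 62.985816955566406), 76.75948333740234) [[0.5423, -0.3628], [0.5269, -0.3013], [0.559, -0.2988], [0.5754, -0.3622]] [ 0.55057105 -0.33102669  0.122     ]
((160.0901641845703, 224.9918212890625), (41.827510833740234, 29.514650344848633), 84.80557250976562) [[0.4785, -0.2714], [0.476, -0.2445], [0.5172, -0.2442], [0.52, -0.2723]] [ 0.49747744 -0.25807232  0.122     ]
pos [ 0.467  -0.1668  0.3035] psi 3.1392 tilt [ 7.e-04  4.e-04 -1.e+00] -> turn -0.0024 then shift -0.033 -0.0932 0.0035 t 2.1
[ 0.39702097 -0.16832662  0.37297042] [[0.0, 1.0, -0.0], [0.961, -0.0, 0.278], [0.278, -0.0, -0.961]]
```

View pics/w1.png

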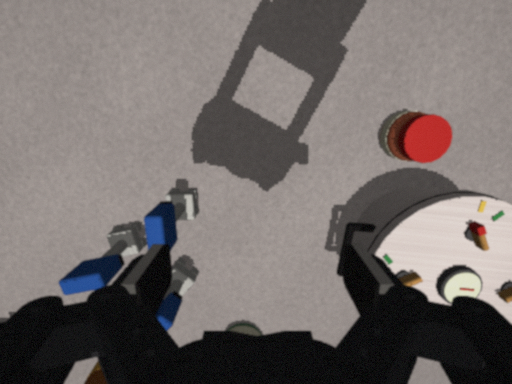

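Call:
drive_tool:
  rows:
    - [[0,-0.045,0],0]
    - [[0,-0.046,0],0]
    - [[0,0,0],0]
    - [[0,0,0],0]

```text
t: 2.5
tool_pos: [0.467, -0.258, 0.3037]
tool_rot: [-0.004, -3.141, -0.001]
contact_force: [-0.1, 0.2, -0.4]
opening: 0.0856
grip_force: 0.0
```

```bash
python3 - <<'E'
from h import *
d=cam('wrist'); im=d['image']; cv2.imwrite('pics/w2.png',cv2.resize(im[150:290,180:330],None,fx=4,fy=4,interpolation=cv2.INTER_CUBIC))
hsv=cv2.cvtColor(im,cv2.COLOR_BGR2HSV)
for lo in (40,150,190):
  m=cv2.inRange(hsv,(105,140,lo),(125,255,255))
  for c in cv2.findContours(m,0,1)[0]:
    if cv2.contourArea(c)<150: continue
    r=cv2.minAreaRect(c); B=cv2.boxPoints(r); print(lo,np.round(r[0]),np.round(r[1]),[ray(d,*b,.122)[:2].round(4).tolist() for b in B],ray(d,*r[0],.122))
print(np.median(hsv[m>0],axis=0)); goto(.5,-.26,.3,np.pi); print(-d['R'].T@d['t'])
E
```

```text
40 [245. 317.] [28. 43.] [[0.6068, -0.2974], [0.5691, -0.267], [0.5913, -0.2461], [0.6307, -0.2765]] [ 0.59900266 -0.27159393  0.122     ]
40 [184. 274.] [35. 34.] [[0.5294, -0.3454], [0.5295, -0.3129], [0.568, -0.315], [0.568, -0.3488]] [ 0.54837452 -0.33053159  0.122     ]
40 [251. 230.] [53. 16.] [[0.4773, -0.2719], [0.4774, -0.2574], [0.5307, -0.2574], [0.5306, -0.2727]] [ 0.50327658 -0.26484101  0.122     ]
40 [ 30. 134.] [93. 61.] [[0.3773, -0.4676], [0.3774, -0.4181], [0.4547, -0.4328], [0.4546, -0.4868]] [ 0.41432979 -0.4509463   0.122     ]
150 [251. 238.] [33. 12.] [[0.4948, -0.2703], [0.4948, -0.2592], [0.5285, -0.2593], [0.5285, -0.2708]] [ 0.51138256 -0.26490303  0.122     ]
[nan nan nan]
pos [ 0.4671 -0.2573  0.3037] psi 3.1405 tilt [ 2.e-04  6.e-04 -1.e+00] -> turn -0.001 then shift -0.0329 -0.0027 0.0037 t 2.55
[ 0.39697297 -0.25902652  0.37329673]
  return _methods._mean(a, axis=axis, dtype=dtype,
  ret = um.true_divide(
```

View pics/w2.png

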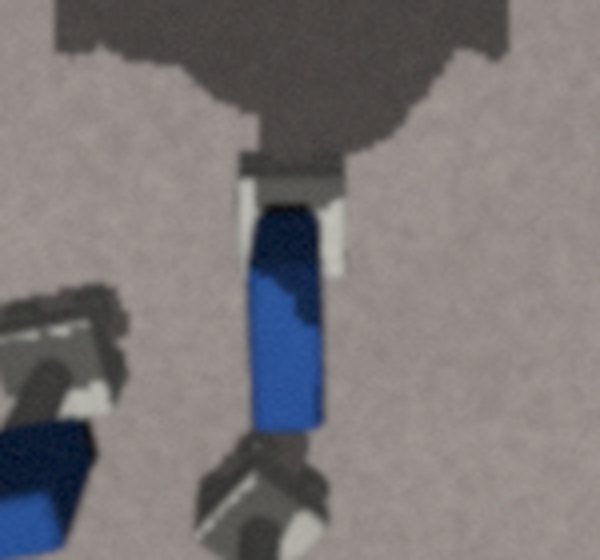

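```bash
python3 - <<'E'
from h import *
d=cam('wrist'); P=np.array([ray(d,180+(u)/4,150+v/4,.122)[:2] for u,v in ((249,272),(319,268),(323,430),(254,432))])
print(P.round(4),P.mean(0),np.arctan2(*(P[2]+P[3]-P[0]-P[1])[::-1]))
F=[ray(d,180+u/4,150+v/4,.0)[:2].round(4) for u,v in ((240,153),(345,153))]; G=[ray(d,180+u/4,150+v/4,.03)[:2].round(4) for u,v in ((240,180),(345,177))]; print(F,G)
E
```

```text
[[ 0.491  -0.272 ]
 [ 0.49   -0.2559]
 [ 0.5313 -0.2549]
 [ 0.5318 -0.2714]] [ 0.51104658 -0.2635806 ] 0.02021405272091276
[array([ 0.4946, -0.281 ]), array([ 0.4946, -0.2462])] [array([ 0.4953, -0.2794]), array([ 0.4944, -0.2471])]
```

Call:
drive_tool:
  rows:
    - [[-0.044,-0.006,0],-0.02]
    - [[0,0,0.03],0]
    - [[0,0,0.035],0]
    - [[0,0,0.035],0]
    - [[0,0,0.03],0]
    - [[0,0,0.02],0]
    - [[0,0,0],0]
    - [[0,0,0],0]

```text
t: 3.4
tool_pos: [0.5114, -0.2628, 0.1544]
tool_rot: [-0.033, 3.141, 0.0]
contact_force: [-1.1, -0.9, 0.9]
opening: 0.0853
grip_force: 0.0
```

```bash
python3 - <<'E'
from h import *
goto(.511,-.2636,.154,np.pi+.02)
E
```

```text
pos [ 0.5114 -0.2628  0.1544] psi 3.1628 tilt [-1.e-04  0.e+00 -1.e+00] -> turn 0.0012 then shift 0.0005 -0.0008 0.0004 t 3.4
```

Call:
drive_tool:
  rows:
    - [[0,0,0],0]
    - [[0,0,0],0]
    - [[0,0,0],0]
    - [[0,0,0],0]
    - [[0,0,0],0]
    - [[0,0,0],0]
    - [[0,0,0],0]
    - [[0,0,0],0]
  jaw: 1
  grip_force: 80

```text
t: 4.2
tool_pos: [0.5115, -0.2639, 0.1546]
tool_rot: [-0.032, 3.141, -0.001]
contact_force: [0.1, 1.3, 4.9]
opening: 0.0169
grip_force: 78.7
```

Call:
drive_tool:
  rows:
    - [[0,0,-0.02],0]
    - [[0,0,-0.04],0]
    - [[0,0,-0.04],0]
    - [[0,0,-0.04],0]
    - [[0,0,-0.03],0]
    - [[0,0,-0.03],0]
    - [[0,0,0],0]
    - [[0,0,0],0]

```text
t: 5.0
tool_pos: [0.5109, -0.2636, 0.3523]
tool_rot: [0.032, -3.14, -0.001]
contact_force: [0.3, -0.6, -3.3]
opening: 0.0174
grip_force: 78.7
```

```bash
python3 - <<'E'
from h import *
p,s,M,o=pose()
d=cam('wrist'); im=d['image']; cv2.imwrite('pics/w3.png',im[100:,60:460])
goto(.566+.056*np.cos(-.111),.037+.056*np.sin(-.111),.354,np.pi+.64); print(o['opening'],o['grip_force'],o['contact_force'])
for X in ([0,0,.154],[0,0,.054],[.017,.017,.142],[.017,-.017,.142]): print(proj(d,p+M@np.array(X)))
E
```

```text
pos [ 0.5105 -0.2633  0.3509] psi 3.1618 tilt [ 0.0034  0.0024 -1.    ] -> turn -0.6198 then shift -0.2648 0.1695 -0.0031 t 5.05
0.017413681921660932 78.69675993919373 [ 0.25839929 -0.56206662 -3.29862248]
[258.66189492 202.14601195]
[259.6494719  265.04454958]
[281.46457238 185.30824665]
[236.11422116 185.27005736]
```

View pics/w3.png

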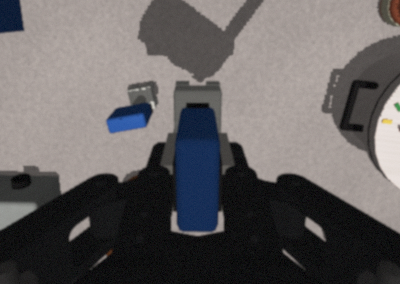

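Call:
drive_tool:
  rows:
    - [[-0.018,0.037,0],0]
    - [[-0.018,0.037,0],0]
    - [[-0.018,0.037,0],0]
    - [[-0.018,0.037,0],0]
    - [[-0.018,0.037,0],0]
    - [[-0.018,0.037,0],0]
    - [[-0.018,0.037,0],0]
    - [[-0.018,0.037,0],0]
    - [[0,0,0],0]
    - [[0,0,0],0]

```text
t: 6.05
tool_pos: [0.6484, 0.0359, 0.35]
tool_rot: [0.034, -3.136, 0.0]
contact_force: [-0.5, 0.1, -3.6]
opening: 0.017
grip_force: 79.4
```

```bash
cat > scr.py <<'E'
from h import *
C=np.array([.566,.037]); YAW=-.111
def measure(d,C=C,yaw=YAW,save=None,only='abcd'):
    im=d['image']; hsv=cv2.cvtColor(im,cv2.COLOR_BGR2HSV)
    bar=cv2.inRange(hsv,(0,90,30),(20,255,255)); red=cv2.inRange(hsv,(0,150,60),(5,255,255))|cv2.inRange(hsv,(174,150,60),(180,255,255))
    for k,n in enumerate('abcd'):
        if n not in only: continue
        a=yaw+k*np.pi/2; c=C+.056*np.array([np.cos(a),np.sin(a)])
        u,v=proj(d,[*c,.122]); W=np.zeros(bar.shape,np.uint8); cv2.circle(W,(int(u),int(v)),19,255,-1)
        ys,xs=np.nonzero(bar&W); ry,rx=np.nonzero(red&W)
        if len(xs)<20: print(n,'hidden',len(xs)); continue
        P=np.array([ray(d,x,y,.121)[:2] for x,y in zip(xs,ys)]); m=P.mean(0); w,V=np.linalg.eigh(np.cov((P-m).T)); e=V[:,1]
        r=np.array([ray(d,x,y,.121)[:2] for x,y in zip(rx,ry)]).mean(0) if len(rx) else m
        if (r-m)@e<0: e=-e
        th=np.arctan2(e[1],e[0]); s=.75-((th-a+np.pi)%(2*np.pi)-np.pi)
        print(n,'px',(round(u),round(v)),'ctr',m.round(4),'exp',c.round(4),'len/wid',(np.sqrt(12*w[::-1])).round(4),'n',len(P),len(rx),'turn s=',s.round(3))
E
python3 - <<'E'
from scr import *
d=cam('wrist'); np.save('lid.npy',d,allow_pickle=True); cv2.imwrite('pics/lid.png',cv2.resize(d['image'][0:230,110:410],None,fx=2.6,fy=2.6,interpolation=cv2.INTER_CUBIC))
measure(d); goto(.649,.037,.351,np.pi+.02)
hsv=cv2.cvtColor(d['image'],cv2.COLOR_BGR2HSV)
for nm,lo,hi in (('yel',(22,120,90),(34,255,255)),('grn',(45,100,60),(80,255,255))):
  for c in cv2.connectedComponentsWithStats(cv2.inRange(hsv,lo,hi))[3]:
    p=ray(d,*c,.11)[:2]-C
    if np.linalg.norm(p)<.095: print(nm,c.round(),p.round(4),np.linalg.norm(p).round(4),np.arctan2(p[1],p[0]).round(3))
E
```

```text
a px (254, 157) ctr [0.622  0.0302] exp [0.6217 0.0308] len/wid [0.0256 0.0068] n 168 35 turn s= 0.048
b px (318, 108) ctr [0.5714 0.0923] exp [0.5722 0.0927] len/wid [0.0264 0.0065] n 188 42 turn s= 0.154
c px (270, 36) ctr [0.5094 0.0414] exp [0.5103 0.0432] len/wid [0.0263 0.007 ] n 241 58 turn s= 0.181
d px (204, 92) ctr [ 0.56   -0.0202] exp [ 0.5598 -0.0187] len/wid [0.0248 0.0069] n 196 43 turn s= 0.165
pos [0.6484 0.035  0.3508] psi 3.1621 tilt [ 4.9e-03 -3.0e-04 -1.0e+00] -> turn 0.0005 then shift -0.0006 0.002 -0.0002 t 6.1
yel [178.  89.] [-0.0094 -0.0842] 0.0847 -1.682
yel [341. 112.] [0.0092 0.0814] 0.0819 1.459
grn [291.  19.] [-0.0736  0.0257] 0.078 2.806
grn [187.  70.] [-0.027  -0.0745] 0.0792 -1.918
grn [330. 129.] [0.0263 0.0716] 0.0763 1.218
grn [234. 171.] [ 0.073  -0.0279] 0.0782 -0.364
```

View pics/lid.png

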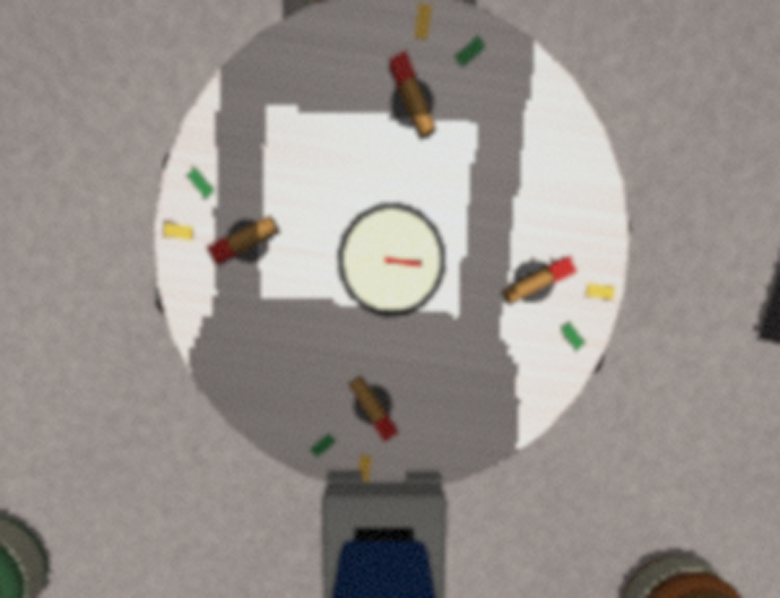

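The lid crop shows all four bars clearly, red ends anticlockwise of outward: a (372,405), b (540,280), c (412,95), d (245,240). The key is held square at the bottom of the picture.

Call:
drive_tool:
  rows:
    - [[0,0,0],-0.143]
    - [[0,0,0],-0.143]
    - [[0,0,0],-0.143]
    - [[0,0,0],-0.142]
    - [[0.025,0.0107,0.02],0]
    - [[0,0,0.03],0]
    - [[0,0,0],0]
    - [[0,0,0],0]

```text
t: 6.9
tool_pos: [0.6218, 0.0291, 0.3028]
tool_rot: [0.912, -3.004, -0.001]
contact_force: [0.1, -0.2, -2.8]
opening: 0.0171
grip_force: 79.3
```

```bash
cat > g.py <<'E'
from h import *
import sys
C=np.array([.5658,.036]); YAW=-.111
def at(n,s,z):  # hover over screw n with slots aligned to turn s
    a=YAW+'abcd'.index(n)*np.pi/2; c=C+.056*np.array([np.cos(a),np.sin(a)]); goto(*c,z,np.pi+YAW+.75-s)
if __name__=='__main__': at(sys.argv[1],float(sys.argv[2]),float(sys.argv[3]))
E
python3 g.py a .048 .27
```

```text
pos [0.6218 0.0291 0.3028] psi 3.7313 tilt [ 0.002   0.0014 -1.    ] -> turn -0.0013 then shift -0.0001 0.0008 0.0328 t 6.9
```

Call:
drive_tool:
  rows:
    - [[0,0.001,0.012],0]
    - [[0,0,0.012],0]
    - [[0,0,0.009],0]
    - [[0,0,0],0]
    - [[0,0,0],0]

```text
t: 7.4
tool_pos: [0.6218, 0.031, 0.2705]
tool_rot: [0.915, -3.005, -0.0]
contact_force: [-0.1, -0.1, -2.1]
opening: 0.0176
grip_force: 79.6
```

```bash
python3 g.py a .048 .27; python3 -c "
from h import *
o=ctrl.get_obs();print(o['contact_force'],o['wrist_torque'])"
```

```text
pos [0.6218 0.031  0.2705] psi 3.733 tilt [ 6.e-04  5.e-04 -1.e+00] -> turn 0.0004 then shift 0.001 -0.0008 0.0005 t 7.4
[-0.10080233 -0.1254952  -2.06410907] [-0.03259844  0.00215375 -0.03426348]
```

Call:
drive_tool:
  rows:
    - [[0,0,0],0.12]
    - [[0,0,0],0.12]
    - [[0,0,0],0.12]
    - [[0,0,0],0.12]
    - [[0,0,0],0.12]
    - [[0,0,0],0.12]
    - [[0,0,0],0.12]
    - [[0,0,0],0.12]
    - [[0,0,0],0.01]
    - [[0,0,0],0]

```text
t: 8.4
tool_pos: [0.6221, 0.0305, 0.2717]
tool_rot: [0.588, 3.085, -0.002]
contact_force: [-0.1, -1.9, -1.0]
opening: 0.0173
grip_force: 79.7
```

```bash
python3 g.py a .75 .27; python3 -c "
from h import *
o=ctrl.get_obs();print(o['contact_force'],o['wrist_torque'])"
```

```text
pos [0.6221 0.0305 0.2717] psi 2.7649 tilt [-1.3e-03 -8.0e-04 -1.0e+00] -> turn -0.2657 then shift 0.0006 -0.0008 0.0017 t 8.4
[-0.11161937 -1.93033102 -1.04374937] [-0.55778971  0.17181157  0.07273274]
```

Call:
drive_tool:
  rows:
    - [[0,0,0],-0.14]
    - [[0,0,-0.015],0]
    - [[0,0,-0.02],0]
    - [[0,0,0],0]

```text
t: 8.8
tool_pos: [0.6236, 0.0311, 0.3111]
tool_rot: [0.375, 3.111, 0.001]
contact_force: [0.9, -0.1, -2.7]
opening: 0.0167
grip_force: 79.6
```

```bash
python3 g.py c .181 .305; python3 - <<'E'
from scr import *
d=cam('wrist'); measure(d); cv2.imwrite('pics/a1.png',d['image'])
for n in('scene','top'): e=cam(n); np.save(n+'1.npy',e,allow_pickle=True); print(n);measure(e)
E
```

```text
pos [0.6236 0.0311 0.3111] psi 2.9015 tilt [-0.008   0.0019 -1.    ] -> turn -0.6981 then shift 0.0968 0.0601 0.0061 t 8.8
a px (257, 187) ctr [0.6137 0.0303] exp [0.6217 0.0308] len/wid [0.0114 0.0062] n 83 0 turn s= 3.834
b px (314, 116) ctr [0.5714 0.0922] exp [0.5722 0.0927] len/wid [0.0262 0.0069] n 257 68 turn s= 0.173
c px (239, 54) ctr [0.5092 0.0415] exp [0.5103 0.0432] len/wid [0.026  0.0063] n 279 73 turn s= 0.182
d px (185, 133) ctr [ 0.56   -0.0203] exp [ 0.5598 -0.0187] len/wid [0.027  0.0068] n 248 57 turn s= 0.181
scene
a px (266, 177) ctr [0.623  0.0279] exp [0.6217 0.0308] len/wid [0.0395 0.0172] n 55 10 turn s= 0.908
b hidden 8
c px (229, 159) ctr [0.5125 0.0369] exp [0.5103 0.0432] len/wid [0.0471 0.0235] n 56 9 turn s= 1.338
d px (232, 180) ctr [5.442e-01 4.000e-04] exp [ 0.5598 -0.0187] len/wid [0.1307 0.0161] n 46 10 turn s= -0.025
top
a px (245, 187) ctr [0.642 0.031] exp [0.6217 0.0308] len/wid [0.0881 0.0517] n 583 411 turn s= 2.396
b px (221, 207) ctr [0.5714 0.1205] exp [0.5722 0.0927] len/wid [0.0862 0.0552] n 124 85 turn s= 1.368
c px (240, 231) ctr [0.4993 0.0449] exp [0.5103 0.0432] len/wid [0.0876 0.0573] n 773 676 turn s= 2.286
d px (264, 211) ctr [ 0.5595 -0.0148] exp [ 0.5598 -0.0187] len/wid [0.0964 0.0273] n 385 364 turn s= -0.839
```

Call:
drive_tool:
  rows:
    - [[0,0,0],-0.14]
    - [[0,0,0],-0.14]
    - [[0,0,0],-0.14]
    - [[0,0,0],-0.14]
    - [[0,0,0],-0.138]
    - [[0.0323,0.02,0],0]
    - [[0.0323,0.02,0],0]
    - [[0.0322,0.02,0.005],0]
    - [[0,0,0],0]
    - [[0,0,0],0]

```text
t: 9.95
tool_pos: [0.5076, 0.042, 0.2997]
tool_rot: [0.715, -3.058, -0.001]
contact_force: [0.3, -0.2, -1.1]
opening: 0.0172
grip_force: 79.5
```

```bash
python3 g.py c .181 .27
```

```text
pos [0.5076 0.042  0.2997] psi 3.6007 tilt [ 9.e-04  6.e-04 -1.e+00] -> turn 0.0011 then shift -0.0024 -0.0009 0.0297 t 9.95
```

Call:
drive_tool:
  rows:
    - [[-0.0024,-0.001,0.006],0]
    - [[0,0,0.012],0]
    - [[0,0,0.0117],0]
    - [[0,0,0],0]
    - [[0,0,0],0]

```text
t: 10.45
tool_pos: [0.5111, 0.0419, 0.2702]
tool_rot: [0.714, -3.057, -0.001]
contact_force: [-0.6, 0.0, -3.3]
opening: 0.0169
grip_force: 79.6
```

```bash
python3 g.py c .75 .27
```

```text
pos [0.5111 0.0419 0.2702] psi 3.6007 tilt [ 0.0017  0.001  -1.    ] -> turn 0.5701 then shift 0.0009 0.0002 0.0002 t 10.45
```

Call:
drive_tool:
  rows:
    - [[0,0,0],0.12]
    - [[0,0,0],0.12]
    - [[0,0,0],0.12]
    - [[0,0,0],0.12]
    - [[0,0,0],0.12]
    - [[0,0,0],0.12]
    - [[0,0,0],0.12]
    - [[0,0,0],0]
    - [[0,0,0],0]

```text
t: 11.35
tool_pos: [0.5112, 0.0422, 0.2714]
tool_rot: [0.591, 3.085, 0.001]
contact_force: [-0.1, 1.8, -3.5]
opening: 0.0168
grip_force: 79.7
```

Call:
drive_tool:
  rows:
    - [[0,0,0],-0.14]
    - [[0,0,-0.015],0]
    - [[0,0,-0.02],0]
    - [[0,0,0],0]

```text
t: 11.75
tool_pos: [0.5129, 0.0417, 0.3111]
tool_rot: [0.379, 3.11, 0.0]
contact_force: [1.4, 1.1, -1.5]
opening: 0.0174
grip_force: 79.8
```

```bash
python3 g.py b .165 .30; python3 - <<'E'
from scr import *
d=cam('wrist'); measure(d)
E
```

```text
pos [0.5129 0.0417 0.3111] psi 2.8992 tilt [-0.0082  0.001  -1.    ] -> turn -0.7164 then shift -0.0754 0.0175 0.0111 t 11.75
a hidden 0
b px (324, 234) ctr [0.5707 0.0919] exp [0.5722 0.0927] len/wid [0.0252 0.0106] n 251 75 turn s= 0.209
c px (259, 186) ctr [0.5028 0.0428] exp [0.5103 0.0432] len/wid [0.0131 0.0072] n 105 64 turn s= 0.681
d px (210, 248) ctr [ 0.5593 -0.0203] exp [ 0.5598 -0.0187] len/wid [0.0295 0.0076] n 211 44 turn s= 0.091
```

Call:
drive_tool:
  rows:
    - [[0,0,0],-0.144]
    - [[0,0,0],-0.143]
    - [[0,0,0],-0.143]
    - [[0,0,0],-0.143]
    - [[0,0,0],-0.143]
    - [[-0.038,0.009,0],0]
    - [[-0.0374,0.0085,0.005],0]
    - [[0,0,0],0]
    - [[0,0,0],0]
    - [[0,0,0],0]

```text
t: 12.8
tool_pos: [0.5697, 0.0917, 0.3007]
tool_rot: [0.738, -3.053, 0.0]
contact_force: [0.3, 0.2, -1.6]
opening: 0.0173
grip_force: 79.6
```

```bash
python3 g.py b .165 .27;  python3 - <<'E'
from scr import *
d=cam('wrist'); measure(d)
E
```

```text
pos [0.5697 0.0917 0.3007] psi 3.6162 tilt [ 1.e-03  1.e-04 -1.e+00] -> turn 0.0006 then shift -0.002 -0.0011 0.0307 t 12.8
a px (173, 214) ctr [0.6226 0.0296] exp [0.6217 0.0308] len/wid [0.0308 0.0064] n 224 44 turn s= 0.731
b hidden 0
c px (239, 106) ctr [0.5093 0.0422] exp [0.5103 0.0432] len/wid [0.0255 0.0066] n 263 67 turn s= 0.708
d px (146, 126) ctr [ 0.56   -0.0204] exp [ 0.5598 -0.0187] len/wid [0.0287 0.0064] n 271 59 turn s= 0.151
```

Call:
drive_tool:
  rows:
    - [[-0.002,-0.001,0.006],0]
    - [[0,0,0.012],0]
    - [[0,0,0.0127],0]
    - [[0,0,0],0]
    - [[0,0,0],0]

```text
t: 13.35
tool_pos: [0.5719, 0.092, 0.2696]
tool_rot: [0.739, -3.052, -0.001]
contact_force: [-0.3, -0.4, -2.4]
opening: 0.0171
grip_force: 79.6
```

```bash
python3 g.py b .75 .27
```

```text
pos [0.5719 0.092  0.2696] psi 3.6167 tilt [ 1.6e-03  8.0e-04 -1.0e+00] -> turn 0.5861 then shift -0.0001 -0.0003 -0.0004 t 13.35
```

Call:
drive_tool:
  rows:
    - [[0,0,0],0.125]
    - [[0,0,0],0.125]
    - [[0,0,0],0.125]
    - [[0,0,0],0.125]
    - [[0,0,0],0.125]
    - [[0,0,0],0.125]
    - [[0,0,0],0.125]
    - [[0,0,0],0]
    - [[0,0,0],0]

```text
t: 14.25
tool_pos: [0.5724, 0.0919, 0.2705]
tool_rot: [0.62, 3.08, -0.001]
contact_force: [0.2, 0.1, -3.5]
opening: 0.017
grip_force: 79.6
```

Call:
drive_tool:
  rows:
    - [[0,0,0],-0.14]
    - [[0,0,-0.015],0]
    - [[0,0,-0.016],0]
    - [[0,0,0],0]
    - [[0,0,0],-0.147]
    - [[0,0,0],-0.147]
    - [[0,0,0],-0.147]
    - [[0,0,0],-0.147]
    - [[0,0,0],-0.146]

```text
t: 15.15
tool_pos: [0.5725, 0.0921, 0.3022]
tool_rot: [-0.745, 3.051, -0.0]
contact_force: [0.3, 0.5, -2.2]
opening: 0.0171
grip_force: 79.6
```

Call:
drive_tool:
  rows:
    - [[0.0207,-0.0313,0],0]
    - [[0.0206,-0.0313,0],0]
    - [[0.0206,-0.0312,0],0]
    - [[0,0,0],0]
    - [[0,0,0],0]
    - [[0,0,0],0]

```text
t: 15.75
tool_pos: [0.5603, -0.0191, 0.3018]
tool_rot: [-0.738, 3.053, 0.0]
contact_force: [0.5, 0.5, -3.3]
opening: 0.0172
grip_force: 79.9
```

```bash
python3 g.py d .165 .27;  python3 - <<'E'
from scr import *
d=cam('wrist'); measure(d)
E
```

```text
pos [ 0.5603 -0.0191  0.3018] psi 3.6159 tilt [-6.e-04  1.e-04 -1.e+00] -> turn 0.0004 then shift 0.0008 -0.0002 0.0318 t 15.75
a hidden 0
b px (357, 257) ctr [0.5715 0.0922] exp [0.5722 0.0927] len/wid [0.0323 0.0076] n 242 46 turn s= 0.79
c px (348, 177) ctr [0.509  0.0413] exp [0.5103 0.0432] len/wid [0.0254 0.0091] n 287 73 turn s= 0.766
d hidden 0
```

Call:
drive_tool:
  rows:
    - [[0.0008,0,0.008],0]
    - [[0,0,0.012],0]
    - [[0,0,0.0118],0]
    - [[0,0,0],0]
    - [[0,0,0],0]

```text
t: 16.3
tool_pos: [0.559, -0.0198, 0.2685]
tool_rot: [0.738, -3.052, -0.001]
contact_force: [-0.3, -0.5, -2.3]
opening: 0.0172
grip_force: 80.0
```

```bash
python3 g.py d .75 .27
```

```text
pos [ 0.559  -0.0198  0.2685] psi 3.616 tilt [ 0.0015  0.0011 -1.    ] -> turn 0.5854 then shift -0.0005 0.0002 -0.0015 t 16.3
```

Call:
drive_tool:
  rows:
    - [[0,0,0],0.124]
    - [[0,0,0],0.124]
    - [[0,0,0],0.124]
    - [[0,0,0],0.124]
    - [[0,0,0],0.124]
    - [[0,0,0],0.124]
    - [[0,0,0],0.121]
    - [[0,0,0],0]
    - [[0,0,0],0]

```text
t: 17.2
tool_pos: [0.5594, -0.02, 0.2694]
tool_rot: [-0.606, -3.083, -0.0]
contact_force: [1.6, 0.1, -3.7]
opening: 0.0174
grip_force: 79.8
```

Call:
drive_tool:
  rows:
    - [[0,0,0],-0.14]
    - [[0,0,-0.015],0]
    - [[0,0,-0.017],0]
    - [[0,0,0],0]
    - [[0,0,0],-0.148]
    - [[-0.0283,0.0278,0],0]
    - [[-0.0283,0.0277,0],0]
    - [[0,0,0],0]
    - [[0,0,0],0]
    - [[0,0,0],0]

```text
t: 18.2
tool_pos: [0.6211, 0.029, 0.3019]
tool_rot: [-0.162, -3.137, 0.0]
contact_force: [-0.5, -0.1, -2.1]
opening: 0.0172
grip_force: 80.0
```

```bash
python3 g.py a .74 .27;  python3 - <<'E'
from scr import *
d=cam('wrist'); measure(d)
E
```

```text
pos [0.6211 0.029  0.3019] psi 3.0382 tilt [ 3.e-04 -3.e-04 -1.e+00] -> turn -0.0024 then shift -0.0003 0.0008 0.0319 t 18.2
a px (260, 194) ctr [0.6105 0.0303] exp [0.6217 0.0308] len/wid [0.0062 0.0049] n 39 0 turn s= -2.175
b px (328, 130) ctr [0.572  0.0925] exp [0.5722 0.0927] len/wid [0.027  0.0065] n 258 62 turn s= 0.759
c px (262, 56) ctr [0.5095 0.0421] exp [0.5103 0.0432] len/wid [0.0261 0.0061] n 287 69 turn s= 0.735
d px (194, 129) ctr [ 0.5593 -0.0206] exp [ 0.5598 -0.0187] len/wid [0.0269 0.0063] n 251 62 turn s= 0.74
```

Call:
drive_tool:
  rows:
    - [[0,0.0008,0.008],0]
    - [[0,0,0.012],0]
    - [[0,0,0.0118],0]
    - [[0,0,0],0]
    - [[0,0,0],0]

```text
t: 18.75
tool_pos: [0.621, 0.0301, 0.2688]
tool_rot: [-0.162, -3.136, -0.0]
contact_force: [-0.0, 0.0, -2.3]
opening: 0.0171
grip_force: 80.4
```

```bash
python3 g.py a 1.5 .27
```

```text
pos [0.621  0.0301 0.2688] psi 3.0386 tilt [ 1.7e-03 -1.0e-04 -1.0e+00] -> turn 0.758 then shift -0.0005 0.0001 -0.0012 t 18.75
```

Call:
drive_tool:
  rows:
    - [[0,0,0],0.12]
    - [[0,0,0],0.12]
    - [[0,0,0],0.12]
    - [[0,0,0],0.12]
    - [[0,0,0],0.12]
    - [[0,0,0],0.12]
    - [[0,0,0],0.12]
    - [[0,0,0],0.12]
    - [[0,0,0],0.09]
    - [[0,0,0],0]

```text
t: 19.75
tool_pos: [0.6211, 0.0302, 0.2694]
tool_rot: [-1.711, -2.633, 0.001]
contact_force: [-1.3, 0.9, -2.4]
opening: 0.017
grip_force: 80.1
```

```bash
python3 g.py a 1.5 .27;python3 -c "
from h import *
o=ctrl.get_obs();print(o['contact_force'],o['wrist_torque'])"
```

```text
pos [0.6211 0.0302 0.2694] psi 1.9891 tilt [ 8.0e-04 -1.4e-03 -1.0e+00] -> turn -0.2915 then shift -0.0006 -0.0 -0.0006 t 19.75
[-1.32470524  0.94274185 -2.36978639] [0.01800832 0.178628   0.04772092]
```

Call:
drive_tool:
  rows:
    - [[0,0,0],0.03]
    - [[0,0,0],0]
    - [[0,0,0],0]

```text
t: 20.05
tool_pos: [0.6211, 0.0302, 0.2693]
tool_rot: [-1.748, -2.609, 0.001]
contact_force: [-0.4, -0.2, -2.7]
opening: 0.017
grip_force: 79.9
```

```bash
python3 g.py a 1.5 .27;python3 -c "
from h import *
o=ctrl.get_obs();print(o['contact_force'],o['wrist_torque'])"
```

```text
pos [0.6211 0.0302 0.2693] psi 1.9606 tilt [ 7.0e-04 -1.4e-03 -1.0e+00] -> turn -0.32 then shift -0.0005 0.0 -0.0007 t 20.05
[-0.40385726 -0.21210448 -2.72507835] [0.09009187 0.35779511 0.09229163]
```

Call:
drive_tool:
  rows:
    - [[0,0,0],0.03]
    - [[0,0,0],0]
    - [[0,0,0],0]

```text
t: 20.35
tool_pos: [0.6211, 0.0302, 0.2694]
tool_rot: [-1.788, -2.582, 0.001]
contact_force: [-1.6, -0.9, -4.5]
opening: 0.0174
grip_force: 79.9
```

```bash
python3 g.py a 1.5 .27;python3 -c "
from h import *
o=ctrl.get_obs();print(o['contact_force'],o['wrist_torque'])"
```

```text
pos [0.6211 0.0302 0.2694] psi 1.9304 tilt [ 5.0e-04 -1.4e-03 -1.0e+00] -> turn -0.3502 then shift -0.0005 -0.0 -0.0006 t 20.35
[-1.63704691 -0.87471702 -4.53609316] [-0.02994897  0.45835965  0.27519209]
```

Call:
drive_tool:
  rows:
    - [[0,0,0],-0.14]
    - [[0,0,0],-0.06]
    - [[0,0,-0.015],0]
    - [[0,0,-0.017],0]
    - [[0,0,0],0]
    - [[0,0,0],-0.14]
    - [[0,0,0],-0.14]
    - [[0,0,0],-0.14]
    - [[0,0,0],-0.14]
    - [[0,0,0],-0.14]

```text
t: 21.35
tool_pos: [0.6218, 0.0301, 0.3027]
tool_rot: [0.481, 3.103, 0.0]
contact_force: [-0.3, 0.6, -3.0]
opening: 0.0173
grip_force: 80.1
```

Call:
drive_tool:
  rows:
    - [[0,0,0],-0.14]
    - [[0,0,0],-0.075]
    - [[0.0372,0.0005,0],0]
    - [[0.0372,0.0004,0],0]
    - [[0.0373,0.0004,0],0]
    - [[0,0,0],0]
    - [[0,0,0],0]
    - [[0,0,0],0]

```text
t: 22.15
tool_pos: [0.5114, 0.0422, 0.303]
tool_rot: [0.154, 3.135, -0.0]
contact_force: [0.9, 0.3, -2.6]
opening: 0.0167
grip_force: 79.9
```

```bash
python3 g.py c .735 .27;  python3 - <<'E'
from scr import *
d=cam('wrist'); measure(d); cv2.imwrite('pics/w4.png',d['image'][100:,60:460])
E
```

```text
pos [0.5114 0.0422 0.303 ] psi 3.0434 tilt [-0.0023  0.     -1.    ] -> turn -0.0022 then shift 0.0012 -0.0001 0.033 t 22.15
a hidden 0
b px (317, 249) ctr [0.571  0.0919] exp [0.5722 0.0927] len/wid [0.0281 0.0101] n 279 71 turn s= 0.831
c px (259, 191) ctr [0.5004 0.0429] exp [0.5103 0.0432] len/wid [0.0096 0.0069] n 73 52 turn s= 3.802
d px (199, 248) ctr [ 0.5586 -0.02  ] exp [ 0.5598 -0.0187] len/wid [0.0271 0.0107] n 289 69 turn s= 0.647
```

View pics/w4.png

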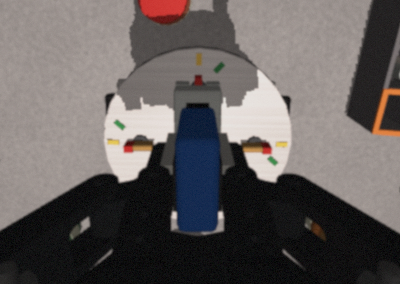

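The picture shows c's red end poking out behind the foot (198,80) and the key still square in the jaws. I'll continue with c.

Call:
drive_tool:
  rows:
    - [[0.0005,0,0.009],0]
    - [[0,0,0.012],0]
    - [[0,0,0.011],0]
    - [[0,0,0],0]
    - [[0,0,0],0]

```text
t: 22.7
tool_pos: [0.5097, 0.0424, 0.2688]
tool_rot: [-0.154, -3.136, -0.0]
contact_force: [0.1, -0.0, -3.0]
opening: 0.017
grip_force: 80.4
```

```bash
python3 g.py c 1.5 .27
```

```text
pos [0.5097 0.0424 0.2688] psi 3.0437 tilt [ 1.9e-03 -1.0e-04 -1.0e+00] -> turn 0.7631 then shift -0.0004 0.0002 -0.0012 t 22.7
```

Call:
drive_tool:
  rows:
    - [[0,0,0],0.125]
    - [[0,0,0],0.125]
    - [[0,0,0],0.125]
    - [[0,0,0],0.125]
    - [[0,0,0],0.125]
    - [[0,0,0],0.125]
    - [[0,0,0],0.125]
    - [[0,0,0],0.125]
    - [[0,0,0],0.1]
    - [[0,0,0],0]

```text
t: 23.7
tool_pos: [0.5096, 0.0427, 0.2693]
tool_rot: [-1.769, -2.594, 0.0]
contact_force: [-0.7, 0.7, -2.8]
opening: 0.0168
grip_force: 80.0
```

Call:
drive_tool:
  rows:
    - [[0,0,0],0]
    - [[0,0,0],0]

```text
t: 23.9
tool_pos: [0.5096, 0.0426, 0.2693]
tool_rot: [-1.768, -2.595, 0.0]
contact_force: [-0.6, 1.7, -4.7]
opening: 0.017
grip_force: 80.0
```

```bash
python3 g.py c 1.5 .27;python3 -c "
from h import *
o=ctrl.get_obs();print(o['contact_force'],o['wrist_torque'])"
```

```text
pos [0.5096 0.0426 0.2693] psi 1.9454 tilt [ 1.1e-03 -9.0e-04 -1.0e+00] -> turn -0.3352 then shift -0.0007 0.0001 -0.0007 t 23.9
[-0.59101228  1.68111277 -4.72706315] [0.42685212 0.18816893 0.13635541]
```

Call:
drive_tool:
  rows:
    - [[0,0,0],0.02]
    - [[0,0,0],0]
    - [[0,0,0],0]

```text
t: 24.2
tool_pos: [0.5097, 0.0426, 0.2694]
tool_rot: [-1.796, -2.576, 0.0]
contact_force: [-1.4, 2.4, -4.5]
opening: 0.0168
grip_force: 79.8
```

```bash
python3 g.py c 1.5 .27;python3 -c "
from h import *
o=ctrl.get_obs();print(o['contact_force'],o['wrist_torque'])"
```

```text
pos [0.5097 0.0426 0.2694] psi 1.9243 tilt [ 9.e-04 -9.e-04 -1.e+00] -> turn -0.3563 then shift -0.0006 0.0001 -0.0006 t 24.2
[-1.44983981  2.4241548  -4.54925596] [0.49974989 0.21843385 0.28708411]
```

Call:
drive_tool:
  rows:
    - [[0,0,0],-0.14]
    - [[0,0,0],-0.06]
    - [[0,0,-0.015],0]
    - [[0,0,-0.017],0]
    - [[0,0,0],0]
    - [[0,0,0],-0.149]
    - [[0,0,0],-0.149]
    - [[0,0,0],-0.149]
    - [[0,0,0],-0.149]
    - [[0,0,0],-0.149]

```text
t: 25.2
tool_pos: [0.5101, 0.0422, 0.3022]
tool_rot: [0.42, 3.113, -0.001]
contact_force: [0.2, 1.3, -2.5]
opening: 0.0169
grip_force: 80.1
```

Call:
drive_tool:
  rows:
    - [[0,0,0],-0.149]
    - [[-0.028,0.0281,0],0]
    - [[-0.028,0.0281,0],0]
    - [[0,0,0],0]
    - [[0,0,0],0]
    - [[0,0,0],0]

```text
t: 25.8
tool_pos: [0.5722, 0.0909, 0.3019]
tool_rot: [-0.195, -3.135, 0.001]
contact_force: [-0.3, -1.4, -2.1]
opening: 0.017
grip_force: 80.3
```

```bash
python3 g.py b .76 .27;  python3 - <<'E'
from scr import *
d=cam('wrist'); measure(d)
E
```

```text
pos [0.5722 0.0909 0.3019] psi 3.0171 tilt [ 2.e-04 -6.e-04 -1.e+00] -> turn -0.0035 then shift 0.0003 0.0008 0.0319 t 25.8
a px (202, 251) ctr [0.6219 0.029 ] exp [0.6217 0.0308] len/wid [0.0304 0.0085] n 220 43 turn s= 1.427
b hidden 0
c px (193, 130) ctr [0.5097 0.043 ] exp [0.5103 0.0432] len/wid [0.0257 0.0072] n 274 91 turn s= 1.5
d px (135, 195) ctr [ 0.5589 -0.0204] exp [ 0.5598 -0.0187] len/wid [0.0296 0.0081] n 288 65 turn s= 0.661
```

Call:
drive_tool:
  rows:
    - [[0,0.0005,0.009],0]
    - [[0,0,0.012],0]
    - [[0,0,0.011],0]
    - [[0,0,0],0]
    - [[0,0,0],0]

```text
t: 26.35
tool_pos: [0.5721, 0.0916, 0.269]
tool_rot: [-0.195, -3.134, 0.0]
contact_force: [-0.1, 0.3, -3.2]
opening: 0.0172
grip_force: 80.7
```

```bash
python3 g.py b 1.5 .27
```

```text
pos [0.5721 0.0916 0.269 ] psi 3.0176 tilt [ 1.4e-03 -2.0e-04 -1.0e+00] -> turn 0.737 then shift 0.0001 -0.0001 -0.001 t 26.35
```

Call:
drive_tool:
  rows:
    - [[0,0,0],0.125]
    - [[0,0,0],0.125]
    - [[0,0,0],0.125]
    - [[0,0,0],0.125]
    - [[0,0,0],0.125]
    - [[0,0,0],0.125]
    - [[0,0,0],0.125]
    - [[0,0,0],0.125]
    - [[0,0,0],0.08]
    - [[0,0,0],0]

```text
t: 27.35
tool_pos: [0.572, 0.0915, 0.2695]
tool_rot: [-1.777, -2.589, 0.003]
contact_force: [-2.5, -1.0, -1.4]
opening: 0.0171
grip_force: 80.5
```

Call:
drive_tool:
  rows:
    - [[0,0,0],0.01]
    - [[0,0,0],0]
    - [[0,0,0],0]

```text
t: 27.65
tool_pos: [0.5721, 0.0916, 0.2695]
tool_rot: [-1.79, -2.58, 0.002]
contact_force: [-2.6, -1.0, -1.8]
opening: 0.0172
grip_force: 80.4
```

```bash
python3 g.py b 1.5 .27;python3 -c "
from h import *
o=ctrl.get_obs();print(o['contact_force'],o['wrist_torque'])"
```

```text
pos [0.5721 0.0916 0.2695] psi 1.9286 tilt [ 1.0e-04 -1.9e-03 -1.0e+00] -> turn -0.352 then shift 0.0001 -0.0 -0.0005 t 27.65
[-2.62802325 -0.98134963 -1.75420667] [-0.45453045  0.84956485  0.25276008]
```

Call:
drive_tool:
  rows:
    - [[0,0,0],-0.14]
    - [[0,0,0],-0.06]
    - [[0,0,-0.015],0]
    - [[0,0,-0.017],0]
    - [[0,0,0],0]
    - [[0,0,0],-0.13]
    - [[0,0,0],-0.13]
    - [[0,0,0],-0.13]
    - [[0,0,0],-0.13]
    - [[0,0,0],-0.13]

```text
t: 28.65
tool_pos: [0.5728, 0.0918, 0.3027]
tool_rot: [0.561, 3.09, 0.001]
contact_force: [0.2, -0.7, -2.9]
opening: 0.0169
grip_force: 80.4
```

Call:
drive_tool:
  rows:
    - [[0,0,0],-0.13]
    - [[0,0,0],-0.132]
    - [[0.0004,-0.0373,0],0]
    - [[0.0004,-0.0373,0],0]
    - [[0.0004,-0.0374,0],0]
    - [[0,0,0],0]
    - [[0,0,0],0]
    - [[0,0,0],0]

```text
t: 29.45
tool_pos: [0.5602, -0.019, 0.3023]
tool_rot: [0.159, 3.137, 0.001]
contact_force: [-0.5, 0.4, -1.5]
opening: 0.0172
grip_force: 80.6
```

```bash
python3 g.py d .74 .27;  python3 - <<'E'
from scr import *
d=cam('wrist'); measure(d)
E
```

```text
pos [ 0.5602 -0.019   0.3023] psi 3.04 tilt [-9.e-04  5.e-04 -1.e+00] -> turn -0.0006 then shift 0.0005 -0.0007 0.0323 t 29.45
a px (317, 250) ctr [0.6209 0.0286] exp [0.6217 0.0308] len/wid [0.0273 0.0099] n 266 61 turn s= 1.367
b px (384, 194) ctr [0.5724 0.0918] exp [0.5722 0.0927] len/wid [0.0311 0.007 ] n 242 51 turn s= 1.464
c px (326, 129) ctr [0.509  0.0427] exp [0.5103 0.0432] len/wid [0.0259 0.0075] n 283 76 turn s= 1.536
d hidden 0
```

Call:
drive_tool:
  rows:
    - [[0,-0.0003,0.009],0]
    - [[0,0,0.012],0]
    - [[0,0,0.011],0]
    - [[0,0,0],0]
    - [[0,0,0],0]

```text
t: 30.0
tool_pos: [0.5596, -0.0196, 0.2688]
tool_rot: [-0.159, -3.136, -0.0]
contact_force: [-0.1, -0.2, -2.1]
opening: 0.0173
grip_force: 80.8
```

```bash
python3 g.py d 1.5 .27
```

```text
pos [ 0.5596 -0.0196  0.2688] psi 3.0401 tilt [ 1.8e-03  1.0e-04 -1.0e+00] -> turn 0.7595 then shift -0.0 -0.0 -0.0012 t 30.0
```

Call:
drive_tool:
  rows:
    - [[0,0,0],0.125]
    - [[0,0,0],0.125]
    - [[0,0,0],0.125]
    - [[0,0,0],0.125]
    - [[0,0,0],0.125]
    - [[0,0,0],0.125]
    - [[0,0,0],0.125]
    - [[0,0,0],0.125]
    - [[0,0,0],0.1]
    - [[0,0,0],0]

```text
t: 31.0
tool_pos: [0.5593, -0.0199, 0.2693]
tool_rot: [-1.774, -2.59, 0.003]
contact_force: [-2.3, -1.0, -1.7]
opening: 0.0173
grip_force: 80.7
```

Call:
drive_tool:
  rows:
    - [[0,0,0],0.01]
    - [[0,0,0],0]
    - [[0,0,0],0]

```text
t: 31.3
tool_pos: [0.5594, -0.0199, 0.2693]
tool_rot: [-1.787, -2.582, 0.002]
contact_force: [-4.8, -0.4, -3.4]
opening: 0.0171
grip_force: 80.5
```

```bash
python3 g.py d 1.5 .27;python3 -c "
from h import *
o=ctrl.get_obs();print(o['contact_force'],o['wrist_torque']); goto(.649,.037,.351,np.pi)"
```

```text
pos [ 0.5594 -0.0199  0.2693] psi 1.9308 tilt [ 5.0e-04 -2.1e-03 -1.0e+00] -> turn -0.3498 then shift 0.0 0.0003 -0.0007 t 31.3
[-4.79552732 -0.36623295 -3.43468937] [-0.31587891  0.81601156  0.26441772]
pos [ 0.5594 -0.0199  0.2693] psi 1.9308 tilt [ 5.0e-04 -2.1e-03 -1.0e+00] -> turn -1.2108 then shift -0.0896 0.0569 -0.0817 t 31.3
```

Call:
drive_tool:
  rows:
    - [[0,0,0],-0.14]
    - [[0,0,0],-0.06]
    - [[0,0,-0.015],0]
    - [[0,0,-0.025],0]
    - [[0,0,-0.04],0]
    - [[0,0,0],-0.145]
    - [[0,0,0],-0.145]
    - [[0,0,0],-0.145]
    - [[0,0,0],-0.145]
    - [[0,0,0],-0.145]

```text
t: 32.3
tool_pos: [0.5605, -0.0197, 0.3517]
tool_rot: [0.441, 3.107, 0.001]
contact_force: [0.2, 0.7, -3.1]
opening: 0.017
grip_force: 80.6
```

Call:
drive_tool:
  rows:
    - [[0,0,0],-0.145]
    - [[0,0,0],-0.141]
    - [[-0.03,0.019,0],0]
    - [[-0.03,0.019,0],0]
    - [[-0.03,0.019,0],0]
    - [[0,0,0],0]
    - [[0,0,0],0]
    - [[0,0,0],0]

```text
t: 33.1
tool_pos: [0.6498, 0.0368, 0.3508]
tool_rot: [0.003, 3.141, -0.0]
contact_force: [0.1, -0.2, -3.2]
opening: 0.0173
grip_force: 80.6
```

```bash
python3 - <<'E'
from scr import *
d=cam('wrist'); measure(d); cv2.imwrite('pics/lid2.png',cv2.resize(d['image'][0:230,110:410],None,fx=2.6,fy=2.6,interpolation=cv2.INTER_CUBIC))
goto(.5735,.269,.354,np.pi-.18)
E
```

```text
a px (252, 154) ctr [0.6219 0.0289] exp [0.6217 0.0308] len/wid [0.0255 0.0068] n 167 35 turn s= 1.477
b px (315, 103) ctr [0.5728 0.0918] exp [0.5722 0.0927] len/wid [0.0256 0.0069] n 195 46 turn s= 1.48
c px (265, 33) ctr [0.5096 0.043 ] exp [0.5103 0.0432] len/wid [0.0262 0.0073] n 254 63 turn s= 1.48
d px (201, 90) ctr [ 0.559  -0.0201] exp [ 0.5598 -0.0187] len/wid [0.0255 0.0068] n 200 45 turn s= 1.506
pos [0.6496 0.0366 0.3508] psi 3.1398 tilt [-0.0011 -0.     -1.    ] -> turn 0.1782 then shift 0.1165 0.215 -0.0032 t 33.15
```

View pics/lid2.png

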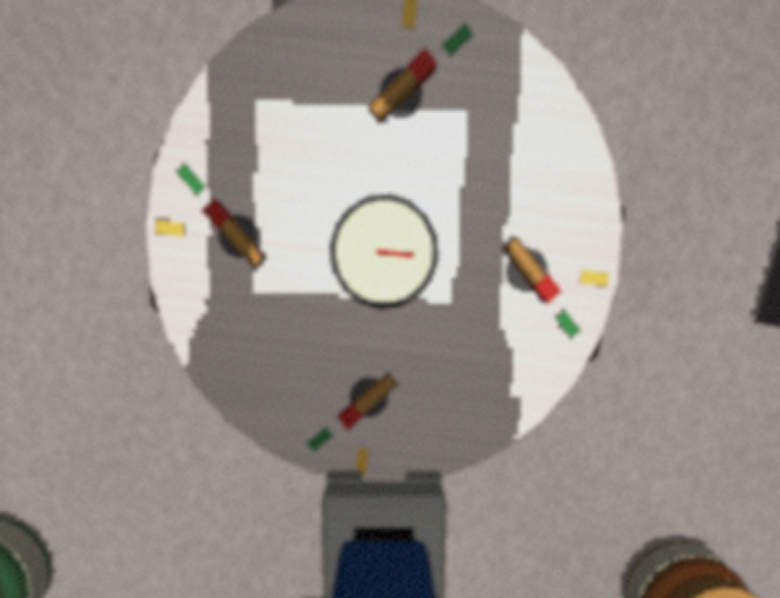

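All four red ends point at their green marks: a (345,415), b (545,290), c (425,62), d (213,212). Next is the rack, starting with a close look at the orange rim.

Call:
drive_tool:
  rows:
    - [[0,0,0],0.09]
    - [[0,0,0],0.09]
    - [[0.007,0.036,0],0]
    - [[0.007,0.036,0],0]
    - [[0.007,0.036,0],0]
    - [[0.007,0.036,0],0]
    - [[0.007,0.036,0],0]
    - [[0.007,0.035,0],0]
    - [[0,0,0],0]
    - [[0,0,0],0]

```text
t: 34.15
tool_pos: [0.6469, 0.2561, 0.3504]
tool_rot: [0.283, 3.128, -0.001]
contact_force: [-0.4, -0.3, -3.1]
opening: 0.017
grip_force: 80.7
```

```bash
python3 - <<'E'
from h import *
d=cam('wrist'); im=d['image']; hsv=cv2.cvtColor(im,cv2.COLOR_BGR2HSV)
u,v=proj(d,[.573,.269,.06]); print(u,v)
W=np.zeros(im.shape[:2],np.uint8); cv2.circle(W,(int(u),int(v)),65,255,-1)
m=cv2.inRange(hsv,(8,180,90),(20,255,255))&W
cs,h=cv2.findContours(m,cv2.RETR_CCOMP,1)
for c,hh in zip(cs,h[0]):
    if cv2.contourArea(c)<300: continue
    P=np.array([ray(d,*p[0],.06)[:2] for p in c],np.float32)*1000; r=cv2.minAreaRect(P); print('hole' if hh[3]>=0 else 'outer',np.round(r[0],1),np.round(r[1],1),r[2])
cv2.imwrite('pics/rim.png',cv2.resize(im[0:250,130:430],None,fx=2.4,fy=2.4))
goto(.573,.269,.354,np.pi-.18)
E
```

```text
257.649238132988 106.8678255057388
pos [0.6471 0.2554 0.3504] psi 2.9602 tilt [-6.e-04 -3.e-04 -1.e+00] -> turn -0.0014 then shift 0.0753 0.0002 -0.0036 t 34.2
```

View pics/rim.png

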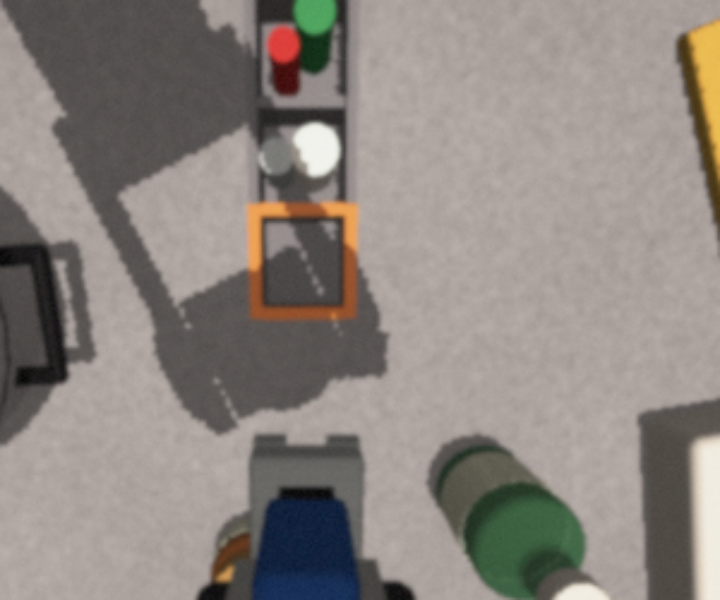

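```bash
python3 - <<'E'
from h import *
d=cam('wrist'); im=d['image']; hsv=cv2.cvtColor(im,cv2.COLOR_BGR2HSV)
W=np.zeros(im.shape[:2],np.uint8); cv2.circle(W,(257,107),55,255,-1)
m=cv2.inRange(hsv,(5,120,50),(25,255,255))&W
cs,h=cv2.findContours(m,cv2.RETR_CCOMP,1)
for c,hh in zip(cs,h[0]):
    if cv2.contourArea(c)<300: continue
    P=np.array([ray(d,*p[0],.06)[:2] for p in c],np.float32)*1000; r=cv2.minAreaRect(P); print('hole' if hh[3]>=0 else 'outer',np.round(r[0],1),np.round(r[1],1),r[2])
Q=np.array([ray(d,130+a/2.4,b/2.4,.06)[:2] for a,b in ((249,203),(357,203),(357,319),(249,319))]);print(Q.mean(0),np.arctan2(*(Q[2]+Q[3]-Q[0]-Q[1])[::-1]))
e=cam('scene')
goto(*Q.mean(0),.354,np.pi-.18)
E
```

```text
outer [574.6 265.8] [52.6 55.6] 80.8021240234375
hole [574.6 266.5] [41.7 43.1] 79.64034271240234
[0.575641   0.26617562] -0.18145437602775405
pos [0.6474 0.2547 0.3503] psi 2.959 tilt [-4.e-04 -1.e-04 -1.e+00] -> turn -0.0026 then shift 0.0726 -0.0016 -0.0037 t 34.3
```

Call:
drive_tool:
  rows:
    - [[0.037,-0.0008,0],0]
    - [[0.0368,-0.0008,0],0]
    - [[0,0,0.04],0]
    - [[0,0,0.04],0]
    - [[0,0,0.03],0]
    - [[0,0,0.015],0]
    - [[0,0,0],0]
    - [[0,0,0],0]
    - [[0,0,0],0]

```text
t: 35.2
tool_pos: [0.5759, 0.268, 0.228]
tool_rot: [0.284, 3.124, 0.003]
contact_force: [0.5, 0.3, -2.3]
opening: 0.017
grip_force: 80.5
```

```bash
python3 - <<'E'
from h import *
goto(.5743,.2668,.162,np.pi-.175)
d=cam('wrist'); cv2.imwrite('pics/ins.png',cv2.resize(d['image'][100:260,180:340],None,fx=3.5,fy=3.5,interpolation=cv2.INTER_CUBIC))
E
```

```text
pos [0.5759 0.268  0.228 ] psi 2.9603 tilt [-0.0042  0.0023 -1.    ] -> turn -0.0063 then shift 0.0014 -0.0015 0.066 t 35.2
```

View pics/ins.png

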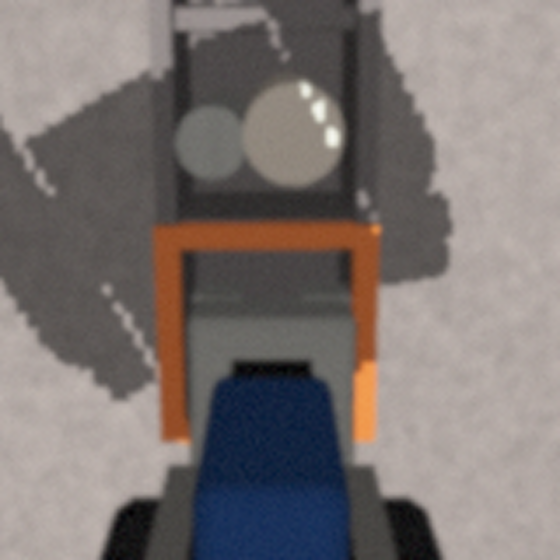

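```bash
python3 - <<'E'
from h import *
p,s,M,o=pose(); d=cam('wrist')
f=ray(d,180+272/3.5,100+299/3.5,p[2]-.1545); g=ray(d,180+268/3.5,100+250/3.5,.06)
h=ray(d,180+272/3.5,100+318/3.5,p[2]-.1425)
for q in (f,g,h): print((M.T@(q-p)).round(4))
goto(.5743,.2668,.162,np.pi-.175)
E
```

```text
[ 0.0135 -0.0006  0.1544]
[ 0.0221 -0.0015  0.1677]
[ 0.0123 -0.0006  0.1425]
pos [0.5756 0.2681 0.2275] psi 2.9606 tilt [-0.0036  0.002  -1.    ] -> turn -0.006 then shift 0.001 -0.0015 0.0655 t 35.3
```

Call:
drive_tool:
  rows:
    - [[0.002,-0.0012,0],0]
    - [[0,0,0.008],0]
    - [[0,0,0.008],0]
    - [[0,0,0.008],0]
    - [[0,0,0.006],0]
    - [[0,0,0],0]
    - [[0,0,0],0]

```text
t: 36.0
tool_pos: [0.5722, 0.267, 0.1945]
tool_rot: [-0.284, -3.128, 0.0]
contact_force: [-0.6, -0.6, -3.2]
opening: 0.0167
grip_force: 80.8
```

```bash
python3 - <<'E'
from h import *
goto(.5743,.2668,.160,np.pi-.175); o=ctrl.get_obs();print(o['contact_force'],o['wrist_torque'])
E
```

```text
pos [0.5722 0.267  0.1945] psi 2.9608 tilt [ 6.e-04 -3.e-04 -1.e+00] -> turn -0.0058 then shift -0.0021 0.0002 0.0345 t 36.0
[-0.64687918 -0.58149401 -3.1850916 ] [ 0.03778441  0.03209979 -0.01544625]
```

Call:
drive_tool:
  rows:
    - [[-0.0005,0,0.01],0]
    - [[0,0,0.01],0]
    - [[0,0,0.008],0]
    - [[0,0,0.004],0]
    - [[0,0,0.002],0]
    - [[0,0,0],0]
    - [[0,0,0],0]

```text
t: 36.7
tool_pos: [0.573, 0.267, 0.1613]
tool_rot: [0.284, 3.128, 0.0]
contact_force: [0.3, -0.9, -2.9]
opening: 0.0171
grip_force: 80.8
```

```bash
python3 - <<'E'
from h import *
goto(.5743,.2668,.1595,np.pi-.175); o=ctrl.get_obs();print(o['contact_force'],o['wrist_torque'])
E
```

```text
pos [0.573  0.267  0.1613] psi 2.9608 tilt [-6.e-04  4.e-04 -1.e+00] -> turn -0.0058 then shift -0.0013 0.0 0.0018 t 36.7
[ 0.34795943 -0.86162245 -2.86307206] [-0.04996514 -0.03333023 -0.01438823]
```

Call:
drive_tool:
  rows:
    - [[0,0,0.001],0]
    - [[0,0,0.001],0]
    - [[0,0,0],0]
    - [[0,0,0],0]

```text
t: 37.1
tool_pos: [0.5731, 0.267, 0.1596]
tool_rot: [0.284, 3.128, 0.001]
contact_force: [1.0, -0.6, -0.2]
opening: 0.0169
grip_force: 80.9
```

Call:
drive_tool:
  rows:
    - [[0,0,0],0]
    - [[0,0,0],0]
    - [[0,0,0],0]
    - [[0,0,0],0]
    - [[0,0,0],0]
    - [[0,0,0],0]
    - [[0,0,0],0]
    - [[0,0,0],0]
  jaw: 0

```text
t: 37.9
tool_pos: [0.5727, 0.2669, 0.1589]
tool_rot: [0.284, 3.129, -0.0]
contact_force: [0.1, 0.4, -1.2]
opening: 0.0853
grip_force: 0.0
```

Call:
drive_tool:
  rows:
    - [[0,0,-0.02],0]
    - [[0,0,-0.04],0]
    - [[0,0,-0.05],0]
    - [[0,0,-0.05],0]
    - [[0,0,-0.03],0]
    - [[0.04,0,0],0]
    - [[0.04,0,0],0]
    - [[0,0,0],0]
    - [[0,0,0],0]
    - [[0,0,0],0]

```text
t: 38.9
tool_pos: [0.4946, 0.2812, 0.349]
tool_rot: [0.284, 3.128, 0.0]
contact_force: [0.0, -0.2, -0.2]
opening: 0.0856
grip_force: 0.0
```

```bash
python3 - <<'E'
from h import *
d=cam('wrist'); s=cam('scene'); t=cam('top')
u,v=proj(s,[.57,.2,.08]).astype(int); a=cv2.resize(s['image'][max(0,v-90):v+90,max(0,u-130):u+130][:180],(520,360))
u2,v2=proj(d,[.573,.267,.08]).astype(int); b=cv2.resize(d['image'],(480,360))[:, 100:380]
cv2.imwrite('pics/end.png',np.hstack([a,b])); print(ctrl.get_obs()['tool_pos'],u2,v2)
E
```

```text
[0.49487535 0.28108025 0.34877978] 258 234
```

View pics/end.png

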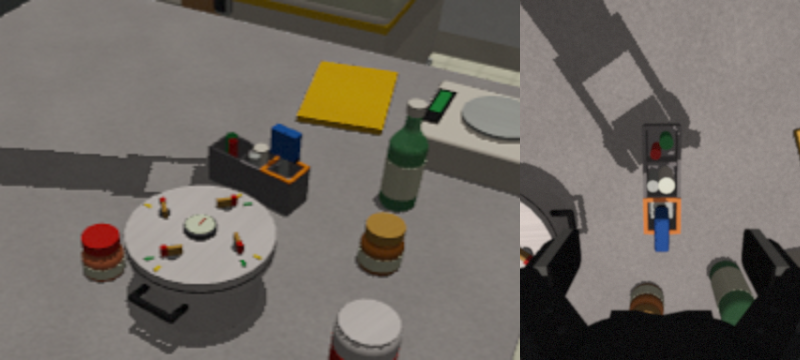

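The key stands upright in the orange-rimmed pocket (285,145 in the left half, 660,230 in the right). The jars and bottles are undisturbed and the gripper is clear.

```bash
python3 -c "
from station import ctrl
print(ctrl.finish_job())"
```

```text
the job is handed in; nothing more can be done
None
```

The job is done and handed in at about 39 s: all four screws were turned crosswise to yellow and then to green, and the key stands released in the orange-rimmed pocket.

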